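Show the notched sign plate to the visitor, label up

TASK

Three clear sign plates stand on edge in the wooden rack; take out the one with the small notch cut in a top corner, gripping it by its clear part so that your fingers stay off the frosted end (the end with the notch). Lift it at least a hand's width above the rack and show it to the visitor sitting across the desk: label face towards the visitor and tipped up about half way between upright and flat, long edge level, notched edge still on top. Finish while still holding it steady there in the air, and leave the other two plates and everything else on the desk where they are.

Things in the scene. Friction and masses are not known exactly. Their poses are not given: they have to be found in the camera images.
- plate_mid (a point): Centre of the notched plate: clear blue-tinted acrylic, 110 mm long (x), 8 thick (y), 80 tall (z), about 75 g, standing loose on its long edge. z: to the notched long edge (up at the start), 40 mm away. -x: to the frosted white end; x -55 to -15 mm is frosted, x -15 to +55 mm clear. +y: out of the label face, so with that face to you and the notched edge on top the frosted end is on your right
- plate_label (a point): middle of the green label (28 by 40 mm) on the label face, on the frosted part of the notched plate, 35 mm towards the frosted end and 8 mm below plate_mid; same axes. The other face has no label
- plate: the same notched plate; origin at the middle of its lower long edge, 40 mm below plate_mid, same axes. The notch, 18 by 18 mm, square, is in the top corner of the frosted end: x -55 to -37, z 62 to 80 mm from this origin
- spare_a_mid (a point): centre of a spare plate of the same size and look with a frosted end and a label but no notch, standing in another groove of the rack; same axes as plate_mid. Leave it alone
- spare_b_mid (a point): centre of the second spare plate without a notch; as spare_a_mid. Leave it alone
- spare_a: the first spare plate; origin at the middle of its lower long edge
- spare_b: the second spare plate; origin at the middle of its lower long edge
- rack: fixed wooden rack, base 130 (x) by 190 (y) by 10 mm, turned any way; origin at the middle of its underside. Three grooves along x at y = -70, 0, +70 mm, 9.6 mm wide, walls 8 mm thick and 32 mm high above the desk; plates stand on the base, 10 mm above the desk, any plate in any groove, 62 mm free between them, and lift straight up
- show (a point): a fixed point in the air, 600 mm straight ahead of the robot and 250 mm above the desk, a good but not compulsory place for the plate's centre; its z axis leans half way up from flat, away from the robot towards the visitor (how the label should look out), its y axis is the world's y
- pencil_cup: black square cup with pencils, 75 mm square, 145 mm tall with pencils, loose, at the far left of the mat; origin at the middle of its underside. Leave it alone
- coaster: black round coaster, 96 mm across, 12 mm high, loose; origin at the middle of its underside. Leave it alone
- tape_dispenser: white and black tape dispenser, 60 by 150 by 84 mm, loose; origin at the middle of its underside. Leave it alone
- note_block: yellow and pink block of notes, 76 mm square, 34 mm high, loose; origin at the middle of its underside. Leave it alone
- stapler: red and black stapler, 150 by 36 by 41 mm, loose; origin at the middle of its underside. Leave it alone
There are look-alikes about, which are no part of the job. What is shaped like the plate but orange is not meant.

How it is judged:
By the outcome, as a careful person would: the job done as asked, in the order asked, and still so for the second after the job is handed in, while the arm keeps its last pose, push and grip.
It also fails if it takes over 32 s, if anything falls off the work surface, if the arm or the gripper's body presses on something with over 40 N, if the wrist force passes 120 N, or if a joint passes its speed limit or range.

ROBOT

A 6-joint arm with a two-finger parallel gripper is mounted at the origin on the work surface. World frame = base frame: x ahead of the robot, y to its left, z up, the work surface at z = 0. Lengths are in m, angles in rad, forces in N, time in s.
With the tool pointing down it reaches from about 0.225 to 0.875 m from the base axis. Payload 3.4 kg.
Tool frame: the origin (TCP) lies at the very end of the fingers, on their centre line; the grasp point (between the pads) lies 19 mm behind it; z points along the fingers, y is the direction in which the jaws open and shut (so a half turn about z gives the same grasp; the last joint's range is limited). The gripper opens to 85 mm and grips with 20 to 120 N. Pads are 22 mm wide; open, the fingers measure 114 mm over their backs; the gripper's body (76 mm by 85 mm) begins 54 mm behind the grasp point. The pads swing forward as they close: fully open they stand 13 mm farther back than shut.
Start: joints at [1.087, 0.276, 1.505, -0, 1.361, -0.121], TCP at [0.204, 0.538, 0.231] pointing down, gripper open.
Joint ranges: [-2.89, 2.89], [-0.75, 2.08], [0.22, 2.7], [-1.18, 4.32], [0.11, 2.71], [-2.7, 2.7]. Speed limits (rad/s): [2.57, 2.57, 3.14, 3.14, 3.14, 3.14].

INTERFACE

Orientations are given as a unit quaternion [x, y, z, w].
In Python, from bench import arm gives the robot as it stands. The module is installed in compiled form; this text tells all that it offers.
- The arm moves only by the tool play_rows, never from a script. Its argument "series" is a list of rows, each a list of 7 numbers: the turn, a rotation vector about the tool's x, y, z in degrees, then the shift along the tool's x, y, z in cm, then the opening, from 0 (shut) to 1 (fully open). A call has 1 to 20 rows; each row is the pose to reach, as a shift and turn from the pose commanded when the call began, along the tool's axes at that moment; what a row does not reach only later rows make up. A row lasts 1/10 s, in which the tool goes at most 50 mm and 8.59 degrees, less where a joint would pass 70% of its speed; a pose out of reach is approached as far as the arm can. A call with a gripper value outside its range is refused whole. The fingers move at their own pace and stop on an object; "force" is the grip in N (left out, the last holds). Time passes only in rows, so rows that repeat a pose let the fingers close. It gives the time, the measured TCP pose, the force and the opening at its end, in the units of the state.
- arm.get_obs(): the state, without advancing time (a new reading comes with each control period).
- arm.grab_frame(name): name is "scene" or "top" or "wrist"; returns the picture (480x640x3 uint8, red, green, blue); there is no depth.
- arm.camera_params(name): a dict with "fx", "fy", "cx", "cy" (pixels), "dist" ([k1, k2, p1, p2, k3] as OpenCV has them; the pictures are not rectified), "R" (3x3) and "t" (3): a world point X has camera coordinates R X + t; the wrist camera has in their place "tool_from_camera" (4x4, takes a point from camera to tool coordinates, whose origin is the TCP and whose axes are the flange's). Camera axes: x right, y down, z forward; pixel columns grow to the right and rows downward; lengths in m; the calibration is good to about 2 mm. A picture is of the moment at which its call begins: read the wrist's pose just before it. camera_params takes no time and is no camera call.
- arm.finish_job(): hands the job in, once; it reports no verdict.
The state is a dict: "time_s": time; "joint_pos": joint angles; "dq": joint speeds; "joint_torque": joint torques, N m; "eef_pos": TCP position; "orientation": TCP orientation; "wrist_force": force on the tool from outside, world axes, zero at the start; "wrist_torque": the same for the moment, N m; "grip_width": opening from 0.0 (shut) to 1.0 (fully open).
Only numpy, scipy, OpenCV 4.12 (cv2) and the standard library are available. Lean on these libraries where they do the work, as an engineer would, in place of code of your own. Each camera call takes 0.05 s, during which the arm holds its last target.

## Working session

There is one attempt and no reset: what is moved stays moved. The work goes in short steps, Python scripts to look and compute and a tool call to move; the robot and the scene stay as the last step left them, time stands still between calls to the robot, and variables do not carry over. Pictures are saved under pics/ and viewed, and the job is handed in when it is done.

Besides the shell and the picture viewer there is one more tool, called after "Request:" by a JSON object that holds its "fn" and its "kwargs". play_rows: Moves the arm, as the interface text tells. Its arguments: {"type":"object","properties":{"series":{"type":"array"},"force":{"type":"number"}},"required":["series"]}

```bash
mkdir -p pics
cat > h.py <<'E'
import numpy as np, cv2
from bench import arm
from scipy.spatial.transform import Rotation as Ro
E
python3 - <<'E'
from h import *
o=arm.get_obs();print(o)
for n in ["scene","top","wrist"]:
    p=arm.camera_params(n);print(n,p)
    cv2.imwrite(f"pics/{n}0.png",arm.grab_frame(n)[:,:,::-1])
E
```

```text
{'time_s': 0.0, 'joint_pos': array([ 1.08702656e+00,  2.76594999e-01,  1.50612751e+00, -3.72769727e-05,
        1.36068606e+00, -1.21014137e-01]), 'dq': array([-0.00015429, -0.0012999 , -0.00085305,  0.00199779, -0.00054625,
       -0.00214033]), 'joint_torque': array([ 1.22555637e-03, -4.16771936e+01, -2.45802462e+01, -3.13109513e-04,
        1.10711652e-02,  1.39695871e-06]), 'eef_pos': array([0.20382021, 0.53710503, 0.23044194]), 'orientation': array([ 1.80381046e-01,  9.83596388e-01, -8.72189350e-04, -2.52996065e-04]), 'wrist_force': array([ 0.60051606,  0.41154292, -0.37957429]), 'wrist_torque': array([-0.04976653,  0.03235919, -0.0376988 ]), 'grip_width': 0.9974076562099432}
scene {'fx': 517.3815299306742, 'fy': 517.3815299306742, 'cx': 321.8751323899071, 'cy': 230.49977404318713, 'dist': array([-0.00069202,  0.        ,  0.        ,  0.        ,  0.        ]), 'R': array([[ 0.85634721,  0.51602576,  0.01966902],
       [ 0.36432913, -0.57673559, -0.73119104],
       [-0.36596959,  0.6333194 , -0.68188913]]), 't': array([-0.5733489 , -0.08018143,  1.61701759])}
top {'fx': 559.6
[... 225 characters left out ...]

       [-0.99919631,  0.00831027, -0.03921329],
       [ 0.03913351, -0.00955441, -0.99918831]]), 't': array([0.05032997, 0.60226822, 1.39957292])}
wrist {'fx': 335.8485714148915, 'fy': 335.8485714148915, 'cx': 319.46037274102844, 'cy': 241.6851553112607, 'dist': array([-0.03951804,  0.        ,  0.        ,  0.        ,  0.        ]), 'tool_from_camera': array([[-5.10617997e-04, -9.65011925e-01, -2.62205500e-01,
         6.62588413e-02],
       [ 9.99999089e-01, -8.20392030e-04,  1.07194761e-03,
        -4.18882502e-04],
       [-1.24955353e-03, -2.62204714e-01,  9.65011464e-01,
        -1.41252794e-01],
       [ 0.00000000e+00,  0.00000000e+00,  0.00000000e+00,
         1.00000000e+00]])}
```

View pics/scene0.png

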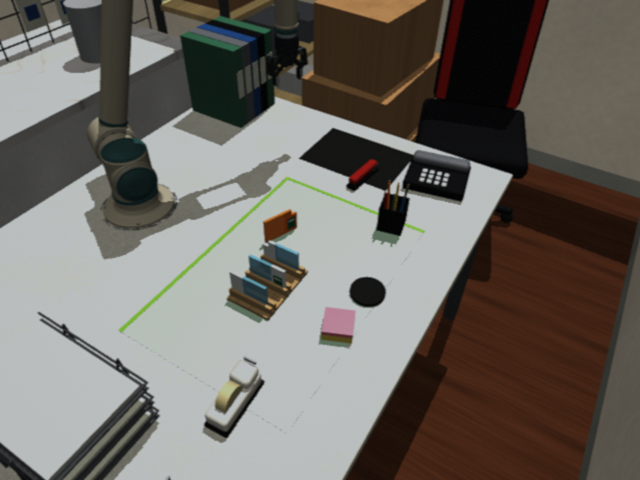

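View pics/top0.png

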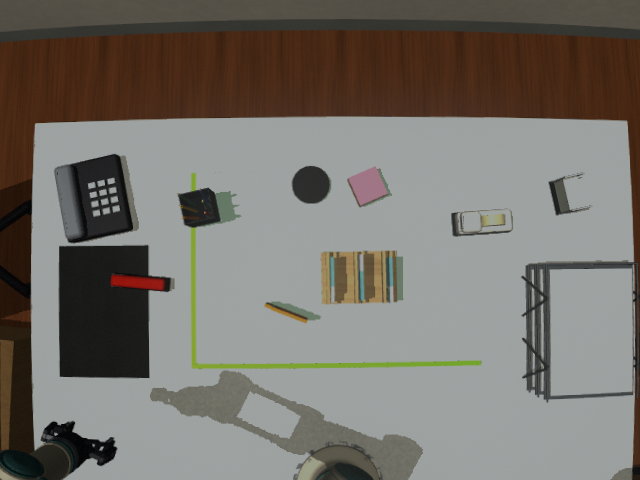

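View pics/wrist0.png

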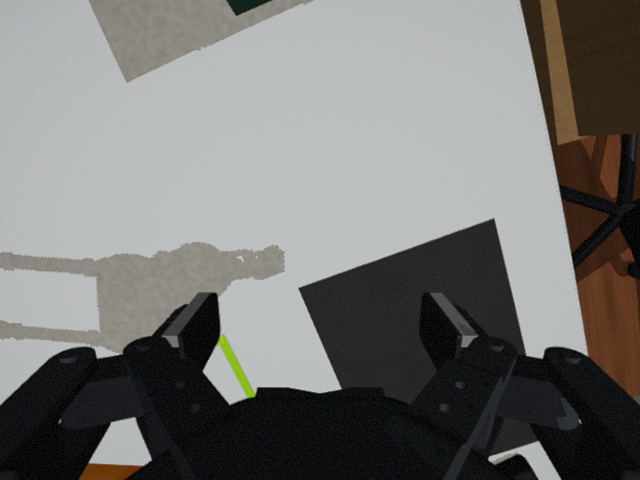

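The scene picture shows the rack with three blue plates near (268,275), and the orange look-alike at (281,224). In the top view the rack is at (360,277) and the orange plate at (287,312). Next I'll enlarge both rack crops.

Run:
```python
import cv2,numpy as np
a=cv2.imread('pics/scene0.png')[215:325,215:315]; b=cv2.imread('pics/top0.png')[240:315,310:415]
a=cv2.resize(a,None,fx=5,fy=5,interpolation=cv2.INTER_CUBIC);b=cv2.resize(b,None,fx=7,fy=7,interpolation=cv2.INTER_CUBIC)
cv2.imwrite('pics/ca.png',a);cv2.imwrite('pics/cb.png',b)
```

```text
(no output)
```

View pics/ca.png

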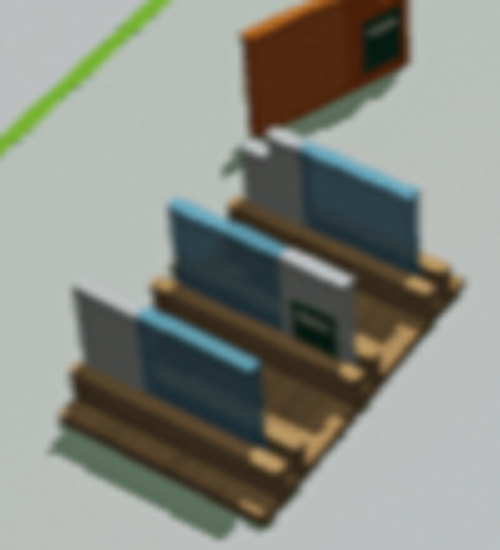

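View pics/cb.png

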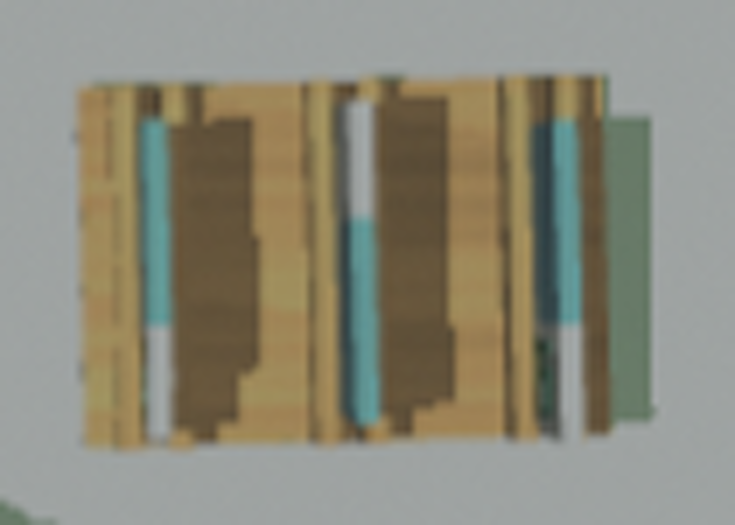

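```bash
cat >> h.py <<'E'
def ray(cam,uv,z,obs=None):
    p=arm.camera_params(cam);K=np.array([[p['fx'],0,p['cx']],[0,p['fy'],p['cy']],[0,0,1]])
    n=cv2.undistortPoints(np.array([[uv]],float),K,p['dist'])[0,0]
    d=np.array([n[0],n[1],1.])
    if cam=='wrist':
        T=p['tool_from_camera'];R=Ro.from_quat(obs['orientation']).as_matrix()
        c=R@T[:3,3]+obs['eef_pos'];d=R@T[:3,:3]@d
    else:
        c=-p['R'].T@p['t'];d=p['R'].T@d
    return c+d*(z-c[2])/d[2]
E
python3 - <<'E'
from h import *
f=lambda x,y:(310+x/7-.5,240+y/7-.5)
for n,c,z in [("L far",(156,120),.09),("L split",(158,324),.09),("L near",(158,437),.09),("M far",(360,100),.09),("M near",(366,422),.09),("R far",(566,120),.09),("R near",(571,437),.09),
 ("rackTL",(80,87),.01),("rackBL",(86,447),.01)]:
    print(n,ray('top',f(*c),z).round(4))
g=lambda x,y:(215+x/5-.5,215+y/5-.5)
for n,c,z in [("L far",(415,190),.09),("L split",(305,145),.09),("L notch",(270,132),.09),("M near",(172,202),.09),("M far",(352,278),.09)]:
    print(n,ray('scene',g(*c),z).round(4))
print(ray('top',(287,312),.08))
E
```

```text
L far [0.5837 0.0129 0.09  ]
L split [0.5144 0.0128 0.09  ]
L near [0.4761 0.0132 0.09  ]
M far [ 0.59   -0.0567  0.09  ]
M near [ 0.4804 -0.0576  0.09  ]
R far [ 0.5825 -0.1271  0.09  ]
R near [ 0.4745 -0.1275  0.09  ]
rackTL [0.598  0.0374 0.01  ]
rackBL [0.4684 0.0364 0.01  ]
L far [0.5835 0.0158 0.09  ]
L split [0.5158 0.0128 0.09  ]
L notch [0.4944 0.011  0.09  ]
M near [ 0.4817 -0.0586  0.09  ]
M far [ 0.5906 -0.0533  0.09  ]
[0.45241711 0.12090402 0.08      ]
```

```bash
cat >> h.py <<'E'
def plan(pos,Rt):
    o=arm.get_obs();R=Ro.from_quat(o['orientation'])
    d=R.inv().apply(np.array(pos)-o['eef_pos'])*100
    return (R.inv()*Rt).as_rotvec(degrees=True).round(2), d.round(2)
def down(a): # tool y at yaw a deg
    a=np.radians(a);y=np.array([np.cos(a),np.sin(a),0]);z=np.array([0,0,-1.])
    return Ro.from_matrix(np.stack([np.cross(y,z),y,z],1))
E
python3 -c "
from h import *
print(plan([.549,.013,.24],down(90)))"
```

```text
(array([-8.000e-02, -2.000e-02, -2.079e+01]), array([-50.87, -36.76,  -0.89]))
```

Request:
{"fn": "play_rows", "kwargs": {"series": [[0,0,-20.8,-50.9,-36.8,-0.9,0.7],[0,0,-20.8,-50.9,-36.8,-0.9,0.7],[0,0,-20.8,-50.9,-36.8,-0.9,0.7],[0,0,-20.8,-50.9,-36.8,-0.9,0.7],[0,0,-20.8,-50.9,-36.8,-0.9,0.7],[0,0,-20.8,-50.9,-36.8,-0.9,0.7],[0,0,-20.8,-50.9,-36.8,-0.9,0.7],[0,0,-20.8,-50.9,-36.8,-0.9,0.7],[0,0,-20.8,-50.9,-36.8,-0.9,0.7],[0,0,-20.8,-50.9,-36.8,-0.9,0.7],[0,0,-20.8,-50.9,-36.8,-0.9,0.7],[0,0,-20.8,-50.9,-36.8,-0.9,0.7],[0,0,-20.8,-50.9,-36.8,-0.9,0.7],[0,0,-20.8,-50.9,-36.8,-0.9,0.7],[0,0,-20.8,-50.9,-36.8,-0.9,0.7],[0,0,-20.8,-50.9,-36.8,-0.9,0.7],[0,0,-20.8,-50.9,-36.8,-0.9,0.7],[0,0,-20.8,-50.9,-36.8,-0.9,0.7]]}}

```text
time_s: 1.95
eef_pos: [0.5487, 0.014, 0.2406]
orientation: [-0.001, 1.0, 0.0, 0.0]
wrist_force: [0.1, -1.0, 0.6]
grip_width: 0.702
```

Run:
```python
from h import *
o=arm.get_obs();print(o['time_s'],o['eef_pos'],o['joint_pos'].round(3),Ro.from_quat(o['orientation']).as_matrix().round(3),o['wrist_force'])
cv2.imwrite("pics/w1.png",arm.grab_frame('wrist')[:,:,::-1])
```

```text
1.95 [0.54874429 0.0140485  0.24055244] [-0.101  0.231  1.544  0.     1.366 -1.674] [[-1.    -0.002  0.   ]
 [-0.002  1.     0.   ]
 [-0.     0.    -1.   ]] [ 0.05313842 -0.95616376  0.59946795]
```

View pics/w1.png

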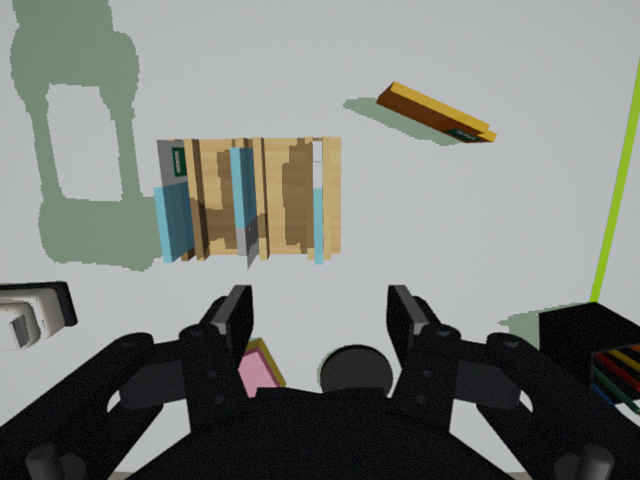

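The wrist view shows the notched-plate candidate at (318,140–262). The spares are at (243,150–262) and (172,140–262), and the orange plate is at (436,112). Next is an enlarged crop to confirm.

Run:
```python
import cv2
a=cv2.imread('pics/w1.png')[125:280,150:350]
cv2.imwrite('pics/w1c.png',cv2.resize(a,None,fx=3.8,fy=3.8,interpolation=cv2.INTER_CUBIC))
a=cv2.imread('pics/w1.png')[130:275,300:350]
cv2.imwrite('pics/w1d.png',cv2.resize(a,None,fx=4,fy=4,interpolation=cv2.INTER_CUBIC))
```

```text
(no output)
```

View pics/w1c.png

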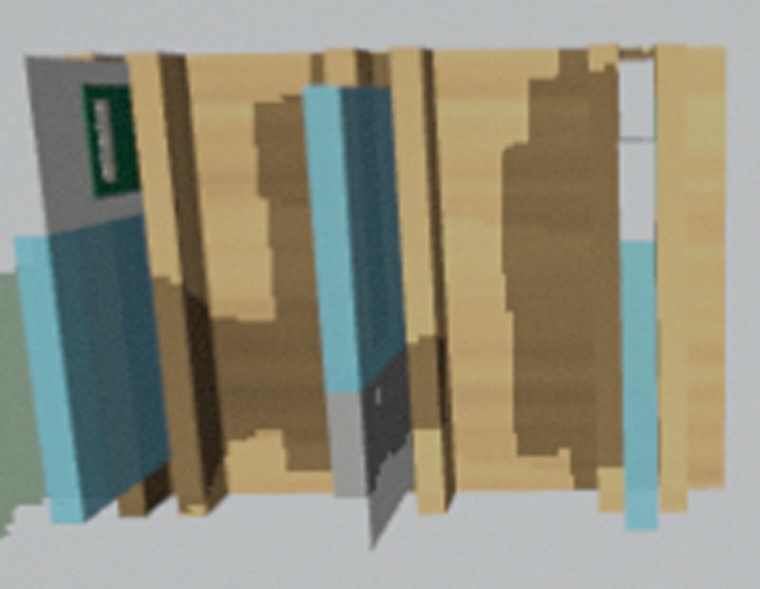

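View pics/w1d.png

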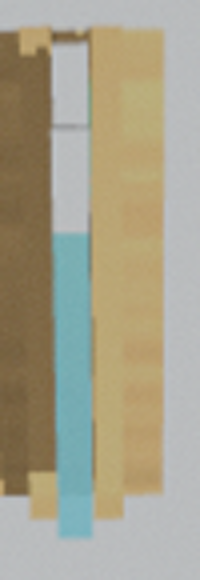

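The candidates are (318,200), (243,205) and (172,205), with the orange one at (436,112). Only the plate at (318,200) fits. It has a step line across its frosted end at crop (637,138), and the notch also shows in the scene crop at (255,150). The middle plate's far end is only brightly lit, and the scene view shows its corner intact.

Run:
```python
from h import *
o=arm.get_obs()
f=lambda x,y:(150+x/3.8-.37,125+y/3.8-.37)
for n,c,z in [("farL",(626,528),.09),("farR",(658,528),.09),("splitL",(622,241),.09),("splitR",(657,241),.09),("notch",(637,138),.09),("near",(637,62),.072),
("rack TR",(725,47),.01),("rack BR",(725,487),.01)]:
    print(n,ray('wrist',f(*c),z,o).round(4))
print(plan([.550,.013,.052],down(90)))
```

```text
farL [0.5827 0.0092 0.09  ]
farR [0.5827 0.0169 0.09  ]
splitL [0.5139 0.0085 0.09  ]
splitR [0.5139 0.0164 0.09  ]
notch [0.4911 0.0119 0.09  ]
near [0.4743 0.0118 0.072 ]
rack TR [0.4685 0.036  0.01  ]
rack BR [0.597  0.0382 0.01  ]
(array([0.01, 0.02, 0.1 ]), array([-0.11, -0.09, 18.85]))
```

Request:
{"fn": "play_rows", "kwargs": {"series": [[0,0,-0.5,-0.2,-0.1,4,0.7],[0,0,-0.5,-0.2,-0.1,8,0.7],[0,0,-0.5,-0.2,-0.1,12,0.7],[0,0,-0.5,-0.2,-0.1,15,0.7],[0,0,-0.5,-0.2,-0.1,17.5,0.7],[0,0,-0.5,-0.2,-0.1,19.1,0.7],[0,0,-0.5,-0.2,-0.1,19.1,0.7],[0,0,-0.5,-0.2,-0.1,19.1,0.7]], "force": 40}}

```text
time_s: 2.8
eef_pos: [0.5516, 0.0123, 0.0497]
orientation: [-0.005, 1.0, 0.0, 0.0]
wrist_force: [0.5, 0.7, 0.6]
grip_width: 0.7
```

Run:
```python
from h import *
o=arm.get_obs();print(o['time_s'],o['eef_pos'],o['wrist_force'])
a=arm.grab_frame('wrist')[:,:,::-1]
cv2.imwrite("pics/w2.png",a)
```

```text
2.8 [0.55160848 0.01227661 0.04966312] [0.54002866 0.65146496 0.62410808]
```

View pics/w2.png

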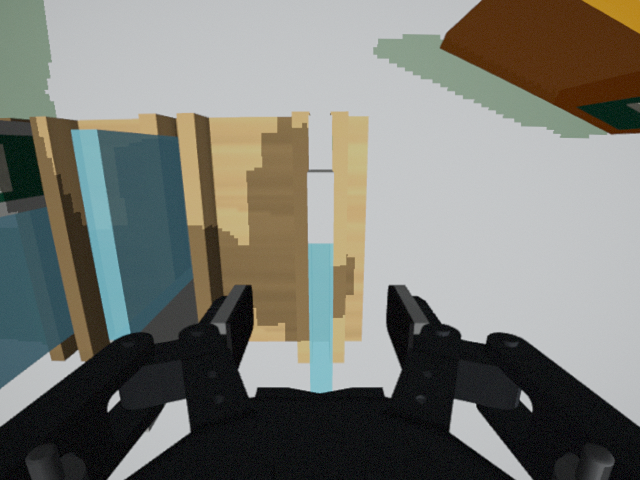

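The plate at (320,170–390) is centred between the fingers at columns 250 and 390. The pads are over the clear part, so I'll close.

Request:
{"fn": "play_rows", "kwargs": {"series": [[0,0,0,0,0,0,0.3],[0,0,0,0,0,0,0.2],[0,0,0,0,0,0,0.1],[0,0,0,0,0,0,0],[0,0,0,0,0,0,0],[0,0,0,0,0,0,0],[0,0,0,0,0,0,0],[0,0,0,0,0,0,0],[0,0,0,0,0,0,0],[0,0,0,0,0,0,0]], "force": 40}}

```text
time_s: 3.85
eef_pos: [0.5518, 0.0119, 0.0499]
orientation: [-0.004, 1.0, 0.0, 0.001]
wrist_force: [-0.4, -0.6, 4.9]
grip_width: 0.09
```

Run:
```python
from h import *
o=arm.get_obs();print(o['time_s'],o['eef_pos'],o['wrist_force'],o['grip_width'])
cv2.imwrite("pics/w3.png",arm.grab_frame('wrist')[:,:,::-1])
```

```text
3.85 [0.55176804 0.01192163 0.04994362] [-0.44580265 -0.57209206  4.86700599] 0.09003990123525905
```

View pics/w3.png

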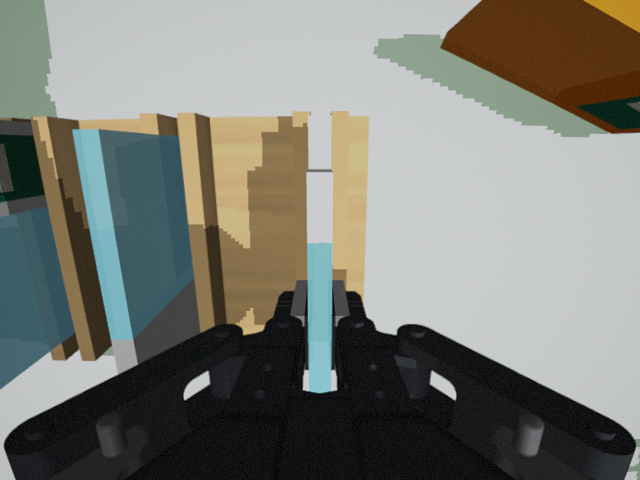

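Both pads are on the clear part from row 282 on, and the frosted boundary is at row 243. Opening 0.09 is about 8 mm, so the plate is held. I'll lift straight up.

Request:
{"fn": "play_rows", "kwargs": {"series": [[0,0,0,0,0,-0.5,0],[0,0,0,0,0,-1.5,0],[0,0,0,0,0,-3,0],[0,0,0,0,0,-5,0],[0,0,0,0,0,-7,0],[0,0,0,0,0,-9,0],[0,0,0,0,0,-11,0],[0,0,0,0,0,-13,0],[0,0,0,0,0,-15,0],[0,0,0,0,0,-17,0],[0,0,0,0,0,-19,0],[0,0,0,0,0,-21,0],[0,0,0,0,0,-22,0],[0,0,0,0,0,-22,0]], "force": 40}}

```text
time_s: 5.3
eef_pos: [0.552, 0.0118, 0.2709]
orientation: [-0.004, 1.0, -0.0, 0.002]
wrist_force: [-0.2, -0.9, -0.9]
grip_width: 0.091
```

Run:
```python
from h import *
o=arm.get_obs();print(o['time_s'],o['eef_pos'],o['wrist_force'],o['grip_width'])
# target: plate x=-Y,y=(s,0,s),z=(-s,0,s); tool x=+Y,y=plate y,z=-plate z
s=2**-.5
Rt=Ro.from_matrix(np.array([[0,s,s],[1,0,0],[0,s,-s]]))
# plate_mid in tool: plate x=+23.5mm grasp, tool x=-plate x ; TCP plate z = .050-.010-.040=0
mid=np.array([.0235,0,0.0])
pos=np.array([.6,0,.27])-Rt.apply(mid)
print(pos,plan(pos,Rt))
a=arm.grab_frame('wrist')[:,:,::-1]
cv2.imwrite("pics/w4.png",a)
cv2.imwrite("pics/s4.png",arm.grab_frame('scene')[:,:,::-1])
```

```text
5.3 [0.55201444 0.01181161 0.27092982] [-0.19669801 -0.89643423 -0.90583437] 0.09057360532558485
[ 0.6    -0.0235  0.27  ] (array([-34.93, -35.22,  85.45]), array([-4.77, -3.57,  0.11]))
```

View pics/w4.png

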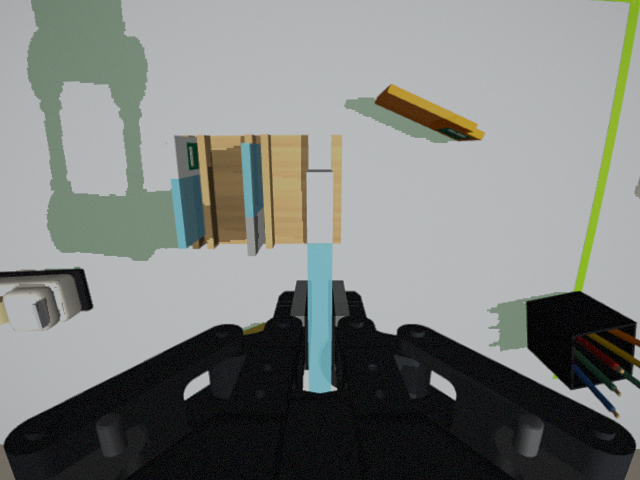

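View pics/s4.png

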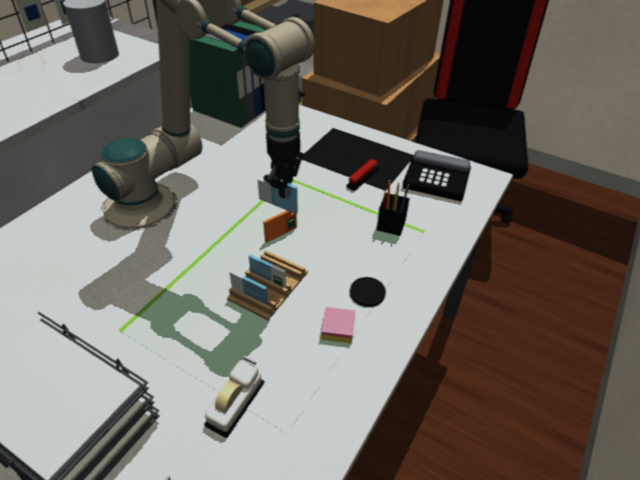

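Request:
{"fn": "play_rows", "kwargs": {"series": [[0,0,4,-0.3,-0.2,-0.5,0],[0,0,11,-0.8,-0.5,-1,0],[0,0,18,-1.2,-0.8,-1.5,0],[0,0,25,-1.6,-1.1,-2,0],[0,0,32,-2,-1.4,-2,0],[0,0,39,-2.4,-1.7,-2,0],[0,0,46,-2.8,-2,-2,0],[0,0,53,-3.2,-2.3,-2,0],[0,0,60,-3.6,-2.6,-2,0],[0,0,67,-4,-2.9,-2,0],[0,0,74,-4.3,-3.2,-2,0],[0,0,81,-4.6,-3.4,-2,0],[0,0,86,-4.8,-3.6,-2,0],[0,0,89.5,-4.8,-3.6,-2,0],[0,0,90.4,-4.8,-3.6,-2,0],[0,0,90.4,-4.8,-3.6,-2,0]], "force": 40}}

```text
time_s: 7.0
eef_pos: [0.5992, -0.0236, 0.2881]
orientation: [0.706, 0.708, -0.001, -0.001]
wrist_force: [0.2, 0.0, -0.7]
grip_width: 0.09
```

Run:
```python
from h import *
o=arm.get_obs();print(o['time_s'],o['eef_pos'],o['joint_pos'].round(3),o['grip_width'])
s=2**-.5
Rt=Ro.from_matrix(np.array([[0,s,s],[1,0,0],[0,s,-s]]))
pos=np.array([.6,0,.27])-Rt.apply([.0235,0,0])
print(pos,plan(pos,Rt))
```

```text
7.0 [ 0.59915682 -0.02358557  0.28813091] [-0.155  0.29   1.346  0.     1.508 -0.158] 0.09041592055910269
[ 0.6    -0.0235  0.27  ] (array([-45.13,  -0.09,   0.14]), array([0.01, 0.09, 1.81]))
```

Request:
{"fn": "play_rows", "kwargs": {"series": [[-2,0,0.1,0,0,0.1,0],[-6,0,0.1,0,0,0.3,0],[-11,0,0.1,0,0,0.5,0],[-16,0,0.1,0,0,0.7,0],[-21,0,0.1,0,0,0.9,0],[-26,0,0.1,0,0,1.1,0],[-31,0,0.1,0,0,1.3,0],[-36,-0.1,0.1,0,0,1.5,0],[-40,-0.1,0.1,0,0,1.7,0],[-43,-0.1,0.1,0,0.1,1.8,0],[-44.6,-0.1,0.1,0,0.1,1.8,0],[-45.1,-0.1,0.1,0,0.1,1.8,0],[-45.1,-0.1,0.1,0,0.1,1.8,0],[-45.1,-0.1,0.1,0,0.1,1.8,0],[-45.1,-0.1,0.1,0,0.1,1.8,0]], "force": 40}}

```text
time_s: 8.5
eef_pos: [0.6012, -0.0237, 0.2718]
orientation: [0.653, 0.653, 0.271, 0.272]
wrist_force: [-0.3, -0.9, -1.1]
grip_width: 0.089
```

Run:
```python
from h import *
o=arm.get_obs();print(o['time_s'],o['eef_pos'],o['joint_pos'].round(3),o['grip_width'],o['wrist_force'],abs(o['dq']).max())
print(Ro.from_quat(o['orientation']).as_matrix().round(3))
for n in ['scene','top','wrist']:
    cv2.imwrite(f"pics/{n}5.png",arm.grab_frame(n)[:,:,::-1])
a=cv2.imread('pics/scene5.png')[120:330,200:480]
cv2.imwrite('pics/s5c.png',cv2.resize(a,None,fx=2.8,fy=2.8,interpolation=cv2.INTER_CUBIC))
```

```text
8.5 [ 0.60121346 -0.02368173  0.27179666] [-0.271 -0.026  2.046  0.51   0.399 -0.671] 0.088972390986584 [-0.33749763 -0.9175284  -1.05825113] 0.003825959354337312
[[-0.     0.706  0.709]
 [ 1.     0.001 -0.001]
 [-0.001  0.709 -0.706]]
```

View pics/s5c.png

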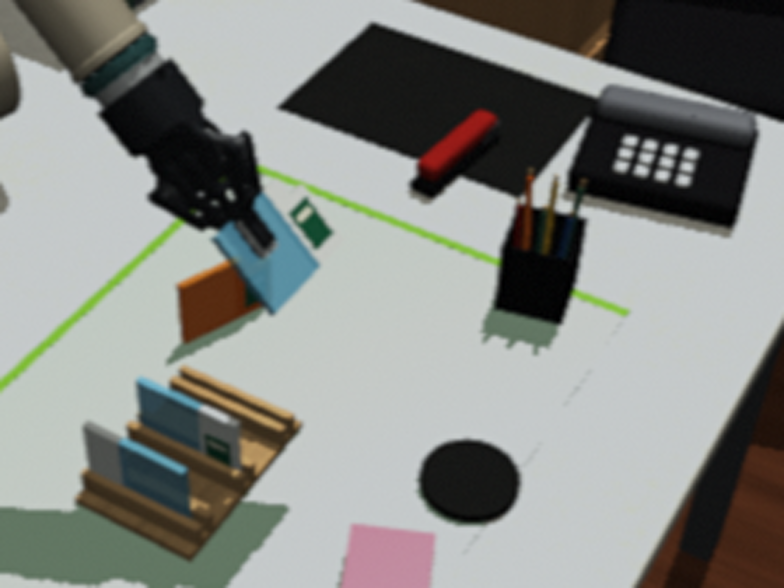

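View pics/wrist5.png

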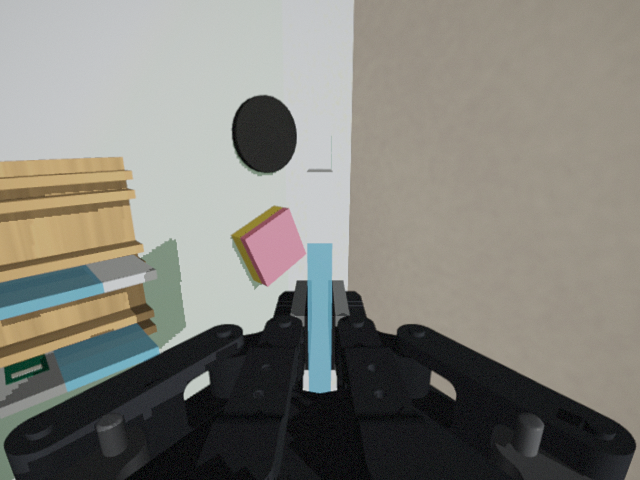

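View pics/top5.png

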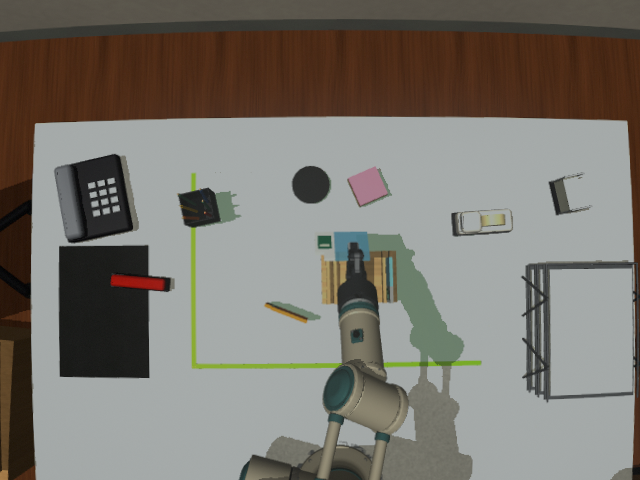

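In the scene crop and the top view the held plate's green label at (324,241) faces up and towards the visitor, with the clear end on the robot's right. In the wrist view the plate hasn't slipped: the boundary is still at row 243 and the notch step at row 170. Everything else looks unmoved, so I'll hand it in.

```bash
python3 -c "
from h import *
print(arm.finish_job()); print(arm.get_obs()['time_s'],arm.get_obs()['eef_pos'])"
```

```text
the job is handed in; nothing more can be done
None
the job is handed in; nothing more can be done
```

I took the notched plate out of the rack by its clear part and lifted it straight up. I then turned it so the label faces the visitor and tipped it back 45°, notched edge on top. I handed it in after about 8.7 s of the 32 s, with the plate still held there.

- **Pose:** the last reading put the tool at 45° and level to about 0.1°. The plate's centre, worked out from the grasp, is near (0.60, 0.00, 0.27), with its lower edge about 21 cm above the rack.
- **Grip:** the opening stayed at about 0.09 (8 mm). In the wrist view the plate had not slipped, and the fingers were clear of the frosted end.
- **Other things:** by eye in the pictures, the two spare plates, the orange one and everything else on the desk stayed where they were. I did not measure their positions again. No check failed or disagreed.

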